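# Set the lubricator on the lamp-room air set

### The arm

A 6-joint arm with a two-finger parallel gripper is mounted at the origin on the work surface. World frame = base frame: x ahead of the robot, y to its left, z up, the work surface at z = 0. Lengths are in m, angles in rad, forces in N, time in s.
With the tool pointing down it reaches from about 0.3 to 1 m from the base axis. Payload 5.1 kg.
Tool frame: the origin (TCP) lies between the finger pads, 19 mm behind the fingertips; this is the grasp point; z points along the fingers, y is the line along which they close (so a half turn about z gives the same grasp; the last joint's range is limited). The gripper opens to 95 mm and grips with 3 to 60 N. Pads are 20 mm wide; open, the fingers measure 119 mm over their backs; the gripper's body (75 mm by 180 mm) begins 59 mm behind the grasp point.
Start: joints at [1.236, 0.124, 1.65, -0, 1.367, -0.083], TCP at [0.162, 0.629, 0.233] pointing down, gripper open.
Joint ranges: [-2.61, 2.61], [-1.02, 2.33], [0.03, 2.71], [-1.35, 4.49], [0.32, 2.68], [-2.91, 2.91]. Speed limits (rad/s): [2.57, 2.57, 3.14, 3.14, 3.14, 3.14].

### API

Orientations are given as [roll, pitch, yaw] about the fixed x, y, z axes, in that order (R = Rz(yaw) Ry(pitch) Rx(roll)).
In Python, from workcell import r, eyes, workorder gives the robot as it stands. The module is installed in compiled form; this text tells all that it offers.
- The arm moves only by the shell command python3 -m creep 'ROWS'. ROWS is a JSON object of lists of equal length, an entry for each row: "translation": the shift along the tool's x, y, z each as a share of 0.2 m, from -1 to 1, a list of three; "dr": the turn, a rotation vector about the tool's x, y, z each as a share of pi rad, from -1 to 1, a list of three; "hand": the closure, from -1 (fully open) to 1 (shut). A call has 1 to 10 rows; each row is the pose to reach, as a shift and turn from the pose commanded when the call began, along the tool's axes at that moment, turning the shorter way round; what a row does not reach only later rows make up. A row lasts 1/12 s, in which the tool goes at most 41.7 mm and 7.16 degrees, less where a joint would pass 70% of its speed; a pose out of reach is approached as far as the arm can. A call with a number of a shift or a turn outside -1 to 1 is refused whole. A call with a gripper value outside its range is refused whole. The fingers move at their own pace and stop on an object; the grip force is fixed at half the most. Time passes only in rows, so rows that repeat a pose let the fingers close. It gives the time, the measured TCP pose, the force, the opening and the grip force at its end, in the units of the state.
- r.state(): the state, without advancing time (a new reading comes with each control period).
- eyes.camera(name): name is "scene" or "side" or "wrist"; returns a dict with "color" (384x512x3 uint8, red, green, blue), "K" (3x3 intrinsics, pixels), "k1" (the pictures are not rectified: a ray, as slopes to the right and down, at radius r is drawn at 1 + k1 r^2 times it, then the intrinsics apply), "pose" (4x4, takes a point from camera to world coordinates). Camera axes: x right, y up, looking along -z (the intrinsics and any distortion apply to the point x, -y, -z); pixel columns grow to the right and rows downward; lengths in m; the calibration is good to about 2 mm. A picture is of the moment at which its call begins. There is no depth.
- workorder.job_done(): hands the job in; it is judged then, once.
The state is a dict: "time_s": time; "qpos": joint angles; "qd": joint speeds; "joint_efforts": joint torques, N m; "ee_pos": TCP position; "orientation": TCP orientation; "force": force on the tool from outside, world axes, zero at the start; "torque": the same for the moment, N m; "grip_width": finger opening in m; "gripper_force": force on a finger pad.
Only numpy, scipy, OpenCV 4.12 (cv2) and the standard library are available. Lean on these libraries where they do the work, as an engineer would, in place of code of your own. Each camera call takes 0.05 s, during which the arm holds its last target. There are 200 camera calls.

### The job

The lubricator on the bench air set has been topped up and its knurled brass metering cap was left loose on its thread. First shut off the air by turning the red bar handle clockwise until it clicks over across the air line; then screw the cap down until it bottoms, back it off a quarter turn, and finish still gripping the cap there, held steady between the fingers, so that your mate can nip up its lock screw. Leave the handle shut and do not push about the cup, lamp head, tally disc and lens on the shelf.

Things in the scene. Friction and masses are not known exactly. Their poses are not given: they have to be found in the camera images.
- air_set: Bench compressed-air set on a bracket, fixed; base plate 140 x 320 mm. Origin: centre of its underside, z up. Three grey modules in a row along y, 90 mm apart, tops 185 mm up: isolating valve (red handle, yellow dial to 191 mm) at y +90 mm, filter-regulator (fixed black knob, 48 mm across, to 233 mm) at 0, lubricator (brass cap) at -90 mm. Bracket plate on the +x side, below 178 mm.
- isolator (a joint): Red isolating handle, rad: 0 = open (bar in line with the row of modules, along the air set's y), as it starts; 1.571 = shut (bar across the air line, along the air set's x). It turns clockwise from above to shut, with a stop at each end. An over-centre spring drives it from mid-travel (0.785) to the nearer end with up to 0.25 N m, and keeps it there.
- isolator_top (a point): Centre of the top of the red handle, on its vertical turning axis, 227 mm above the shelf. The handle is a bar 62 mm long (this point's x axis), 15 mm wide (its y axis) and 30 mm high, on a round red flange 52 mm across and 6 mm thick. Grip it across the 15 mm width.
- metering_cap (a joint): Turn of the brass metering cap, rad: 0 = screwed fully down, bottomed on its collar (hard stop); grows as it is unscrewed, counter-clockwise from above. Starts 2.2 to 4.2 up, so it may take more than one grasp to run down. Thread lead 3 mm a turn, drag about 0.08 N m; it stays where it is left. Fingers that go on turning once it has bottomed slip round it.
- cap_top (a point): Centre of the top of the knurled brass cap, on its vertical axis, 233 mm above the shelf when bottomed (up to 235 unscrewed). Cap 38 mm across, 30 mm high; white line on top and side along this point's x axis, which turns with the cap. Its skirt ends 18 mm above the module's top; just below are a 35 mm collar and a lock-screw lug on the air set's -x side, out to 31 mm from the axis.
- oiler_cup: Tin lamp oiler cup, 60 mm across the foot, 58 mm high, with loop handle and spout, loose on the shelf. Origin: centre of its underside. Leave alone.
- lamp_head: Black bakelite cap-lamp head lying lens up, 72 mm across, 48 mm high, loose on the shelf. Origin: centre of its underside. Leave alone.
- tally_disc: Nickel tally disc, 38 mm across, 4 mm thick, loose on the shelf. Origin: centre of its underside. Leave alone.
- lens: Round glass lamp lens, 62 mm across, 6 mm thick, loose on the shelf. Origin: centre of its underside. Leave alone.

How it is judged:
By the outcome, as a careful person would: the job done as asked, in the order asked, and still so for the second after the job is handed in, while the arm keeps its last pose, push and grip.
It also fails if it takes over 64 s, if anything falls off the work surface, if the arm or the gripper's body presses on something with over 40 N, if the wrist force passes 120 N, or if a joint passes its speed limit or range.

## Working session

There is one attempt and no reset: what is moved stays moved. The work goes in short steps, Python scripts to look and compute and a shell command to move; the robot and the scene stay as the last step left them, time stands still between calls to the robot, and variables do not carry over. Pictures are saved under pics/ and viewed, at most 10 in all, crops included, and the job is handed in when it is done.

```bash
mkdir -p pics; python3 - <<'E'
from workcell import r,eyes
import cv2,pickle,numpy as np
np.set_printoptions(precision=4,suppress=True)
d={}
for n in("scene","side","wrist"):
    c=eyes.camera(n);d[n]=c
    cv2.imwrite(f"pics/{n}0.png",c["color"][...,::-1]);print(n,c["K"].tolist(),c["k1"],c["pose"])
pickle.dump(d,open("c0.pkl","wb"));print(r.state())
E
```

```text
scene [[354.10334885003977, 0.0, 257.4994319919495], [0.0, 354.10334885003977, 191.6417982840611], [0.0, 0.0, 1.0]] -0.03362979731393504 [[-0.2307 -0.9198  0.3174  0.8448]
 [ 0.973  -0.2155  0.0828  0.0936]
 [-0.0078  0.3279  0.9447  0.9965]
 [ 0.      0.      0.      1.    ]]
side [[433.5898612594976, 0.0, 252.53861707724857], [0.0, 433.5898612594976, 190.8560671144396], [0.0, 0.0, 1.0]] 0.007857175711394528 [[ 0.8301  0.3512 -0.4332  0.1225]
 [-0.5573  0.55   -0.622  -0.5679]
 [ 0.0198  0.7577  0.6523  0.7846]
 [ 0.      0.      0.      1.    ]]
wrist [[341.65351143524646, 0.0, 251.12279427994432], [0.0, 341.65351143524646, 184.8024554763412], [0.0, 0.0, 1.0]] -0.060419769254864565 [[ 0.2483 -0.9365 -0.2478  0.0912]
 [ 0.9687  0.2395  0.0656  0.6467]
 [-0.0021 -0.2563  0.9666  0.3831]
 [ 0.      0.      0.      1.    ]]
{'time_s': 0.15, 'qpos': array([ 1.2364,  0.1244,  1.6513,  0.    ,  1.3675, -0.0826]), 'qd': array([-0.0012, -0.0006, -0.0048, -0.0007,  0.0026, -0.0002]), 'joint_efforts': array([ -0.0001, -41.819 , -36.0472,   0.0776,   0.0469,  -0.0001]), 'ee_pos': array([0.1618, 0.6291, 0.2325]), 'orientation': array([-3.14  , -0.0001,  2.8898]), 'force': array([-0.5908, -0.5427,  0.2046]), 'torque': array([ 0.0447, -0.0492, -0.0045]), 'gripper_force': 0.0, 'grip_width': 0.09499333900237587}
```

View pics/scene0.png

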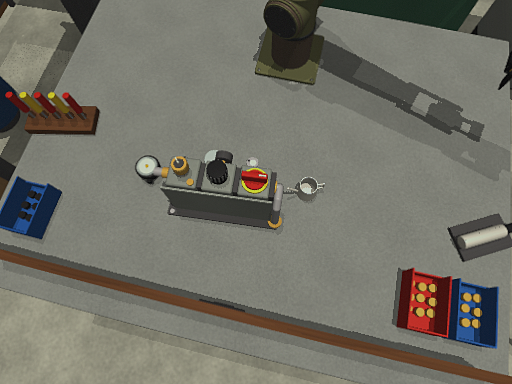

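View pics/side0.png

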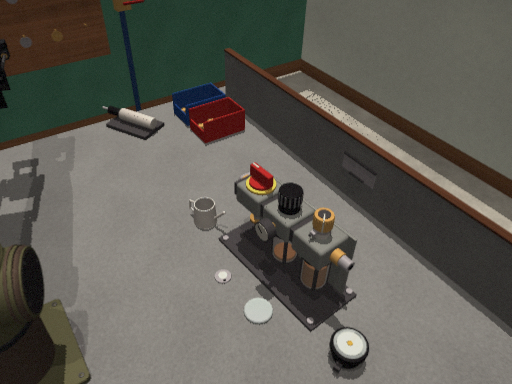

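The scene picture shows the red handle near (256,178), the knob near (217,168) and the brass cap near (180,163). In the side picture they are near (262,175), (291,190) and (323,214). I'll zoom in on both for exact pixels.

```bash
python3 - <<'E'
import pickle,cv2,numpy as np
d=pickle.load(open("c0.pkl","rb"))
a=d["scene"]["color"][140:210,150:290];b=d["side"]["color"][155:255,225:365]
z=[cv2.resize(i,None,fx=f,fy=f,interpolation=cv2.INTER_CUBIC) for i,f in((a,4),(b,4))]
z[0]=cv2.copyMakeBorder(z[0],0,0,0,0,cv2.BORDER_CONSTANT)
m=np.vstack([z[0][:200],z[1][:400]]);cv2.imwrite("pics/z0.png",m[...,::-1]);print(m.shape)
E
```

```text
(600, 560, 3)
```

View pics/z0.png

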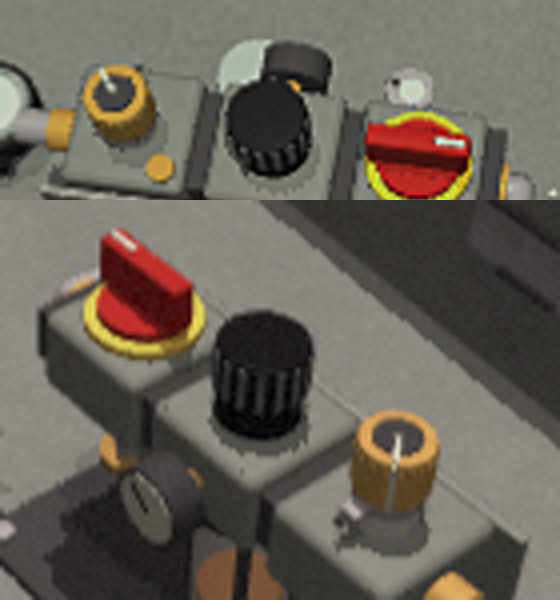

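The crop gives these centres. Scene: cap (178.4,162.9), knob (216.6,168.4), bar (254.1,175.1). Side: cap (324.1,213.1), knob (290.6,189.6), bar (261.4,169.6). The cap's white line points up-left in the scene view, and towards the camera in the side view.

```bash
cat >h.py <<'E'
import numpy as np,cv2
from scipy.optimize import least_squares
def proj(c,P):
    T=np.linalg.inv(c["pose"]);q=(T[:3,:3]@np.atleast_2d(P).T).T+T[:3,3]
    s=np.c_[q[:,0],-q[:,1]]/-q[:,2:]
    s=s*(1+c["k1"]*(s**2).sum(1,keepdims=True))
    return s@np.diag([c["K"][0][0],c["K"][1][1]])+[c["K"][0][2],c["K"][1][2]]
def onplane(c,uv,z):
    return least_squares(lambda p:(proj(c,[p[0],p[1],z])-uv).ravel(),[.6,0]).x
E
python3 - <<'E'
import pickle,numpy as np
from h import *
np.set_printoptions(precision=4,suppress=True)
d=pickle.load(open("c0.pkl","rb"))
px={"scene":[(178.4,162.9),(216.6,168.4),(254.1,175.1)],"side":[(324.1,213.1),(290.6,189.6),(261.4,169.6)]}
zs=[.2343,.233,.227]
for n in px: print(n,[onplane(d[n],np.array(u),z) for u,z in zip(px[n],zs)])
def pts(p):
    e=np.array([-np.sin(p[2]),np.cos(p[2])]);return [[*(p[:2]+e*o),z] for o,z in zip((-.09,0,.09),zs)]
f=least_squares(lambda p:np.r_[tuple((proj(d[n],pts(p))-px[n]).ravel() for n in px)],[.6,0,0])
print(f.x,f.fun,np.array(pts(f.x)))
c=np.array(pts(f.x))[0]
print("line",onplane(d["scene"],np.array([174.6,157.6]),zs[0])-onplane(d["scene"],np.array(px["scene"][0]),zs[0]))
E
```

```text
scene [array([ 0.5615, -0.171 ]), array([ 0.5541, -0.0798]), array([0.5482, 0.009 ])]
side [array([ 0.5642, -0.1664]), array([ 0.5539, -0.0789]), array([0.5465, 0.0105])]
[ 0.5546 -0.0794  0.0855] [ 0.6954  0.4656  0.1058  0.2198  0.69   -0.397   0.148   1.2424  0.4097
  0.0131  0.2251 -0.0164] [[ 0.5623 -0.169   0.2343]
 [ 0.5546 -0.0794  0.233 ]
 [ 0.5469  0.0103  0.227 ]]
line [-0.011 -0.013]
```

```bash
python3 -m creep '{"translation":[[0,0,-0.5],[0,0,-0.5],[-0.25,-0.25,-0.5],[-0.5,-0.5,-0.5],[-0.75,-0.75,-0.5],[-1,-1,-0.5],[-1,-1,-0.5],[-1,-1,-0.5]],"dr":[[0,0,0],[0,0,0],[0,0,0],[0,0,0],[0,0,0],[0,0,0],[0,0,0],[0,0,0]],"hand":[-1,-1,-1,-1,-1,-1,-1,-1]}'; python3 -m creep '{"translation":[[-0.25,-0.25,0],[-0.5,-0.5,0],[-0.75,-0.75,0],[-1,-1,0],[-1,-1,0],[-1,-1,0],[-1,-1,0]],"dr":[[0,0,0],[0,0,0],[0,0,0],[0,0,0],[0,0,0],[0,0,0],[0,0,0]],"hand":[-1,-1,-1,-1,-1,-1,-1]}'; python3 -m creep '{"translation":[[-0.63,-0.52,0],[-0.63,-0.52,0],[-0.63,-0.52,0],[-0.63,-0.52,0],[-0.63,-0.52,0],[-0.63,-0.52,0],[-0.63,-0.52,0],[-0.63,-0.52,0],[-0.63,-0.52,0],[-0.63,-0.52,0]],"dr":[[0,0,0.393],[0,0,0.393],[0,0,0.393],[0,0,0.393],[0,0,0.393],[0,0,0.393],[0,0,0.393],[0,0,0.393],[0,0,0.393],[0,0,0.393]],"hand":[-1,-1,-1,-1,-1,-1,-1,-1,-1,-1]}'
python3 - <<'E'
from workcell import r,eyes
import cv2,pickle
c=eyes.camera("wrist");pickle.dump(c,open("w1.pkl","wb"))
cv2.imwrite("pics/w1.png",c["color"][...,::-1]);s=r.state();print(s["time_s"],s["qpos"],s["ee_pos"],s["orientation"])
E
```

```text
time_s: 0.82
ee_pos: [0.2888, 0.4135, 0.3326]
orientation: [-3.141, 0.0, 2.891]
force: [1.4, -0.1, 0.5]
grip_width: 0.0952
gripper_force: 0.0
time_s: 1.4
ee_pos: [0.4331, 0.1692, 0.3327]
orientation: [-3.141, 0.001, 2.888]
force: [0.0, 1.3, 0.4]
grip_width: 0.095
gripper_force: 0.0
time_s: 2.23
ee_pos: [0.5283, 0.0396, 0.3324]
orientation: [-3.141, -0.0, 1.649]
force: [0.3, -0.7, -0.1]
grip_width: 0.0949
gripper_force: 0.0
2.2833 [-2.64935616e-02 -1.87138300e-01  1.78982616e+00  2.94090474e-05
  1.53959460e+00 -1.01886645e-01] [0.52831475 0.03962664 0.33240764] [-3.14090942e+00 -9.94019250e-05  1.64618845e+00]
```

View pics/w1.png

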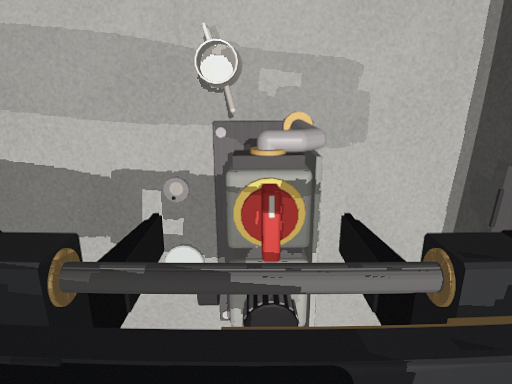

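The wrist view shows the bar pointing straight up the picture at column 271 and the yellow dial centred near (269,213).

```bash
python3 - <<'E'
import pickle,numpy as np,cv2
from h import *
c=pickle.load(open("w1.pkl","rb"));im=c["color"].astype(int)
y=(im[...,0]>140)&(im[...,1]>120)&(im[...,2]<90); y[:170]=0;y[262:]=0;y[:,:225]=0;y[:,315:]=0
p=np.argwhere(y)[:,::-1].astype(np.float32);(e)=cv2.fitEllipse(cv2.convexHull(p));print(e)
print("dial",onplane(c,np.array(e[0]),.191))
for u in((271,187),(271,255),(264,230),(279,230)):print(u,onplane(c,np.array(u),.227))
E
```

```text
((268.6297607421875, 211.97120666503906), (67.98107147216797, 71.26805877685547), 85.53445434570312)
dial [0.54546201 0.00945449]
(271, 187) [0.54248887 0.04253359]
(271, 255) [ 0.54797462 -0.01521473]
(264, 230) [0.54025427 0.00636714]
(279, 230) [0.55229831 0.00731325]
```

```bash
python3 -m creep '{"translation":[[-0.154,0.077,0],[-0.154,0.077,0],[-0.154,0.077,0.2],[-0.154,0.077,0.4],[-0.154,0.077,0.5],[-0.154,0.077,0.55],[-0.154,0.077,0.55],[-0.154,0.077,0.55]],"dr":[[0,0,-0.003],[0,0,-0.003],[0,0,-0.003],[0,0,-0.003],[0,0,-0.003],[0,0,-0.003],[0,0,-0.003],[0,0,-0.003]],"hand":[-1,-1,-1,-1,-1,-1,-1,-1]}'; python3 - <<'E'
from workcell import r
s=r.state();print(s["ee_pos"],s["orientation"],s["force"],s["qpos"])
E
```

```text
time_s: 2.95
ee_pos: [0.5467, 0.0104, 0.2236]
orientation: [3.141, 0.0, 1.665]
force: [-0.2, 0.2, 0.3]
grip_width: 0.0946
gripper_force: 0.0
[0.54670667 0.01035576 0.22356338] [3.14105965e+00 1.04176314e-04 1.66540155e+00] [-0.22345359  0.24277424  0.30892031] [-7.92366424e-02 -9.88848530e-02  1.89186499e+00 -1.06780638e-05
  1.34806953e+00 -1.73839540e-01]
```

```bash
python3 -m creep '{"translation":[[0,0,0],[0,0,0],[0,0,0],[0,0,0],[0,0,0],[0,0,0],[0,0,0],[0,0,0]],"dr":[[0,0,0],[0,0,0],[0,0,0],[0,0,0],[0,0,0],[0,0,0],[0,0,0],[0,0,0]],"hand":[1,1,1,1,1,1,1,1]}'; python3 -m creep '{"translation":[[0,0,0],[0,0,0],[0,0,0],[0,0,0],[0,0,0],[0,0,0],[0,0,0],[0,0,0]],"dr":[[0,0,0.04],[0,0,0.08],[0,0,0.12],[0,0,0.16],[0,0,0.2],[0,0,0.24],[0,0,0.25],[0,0,0.25]],"hand":[1,1,1,1,1,1,1,1]}';python3 - <<'E'
from workcell import r
s=r.state();print(s["ee_pos"],s["orientation"],s["force"],s["torque"],s["qpos"])
E
```

```text
time_s: 3.62
ee_pos: [0.5464, 0.0103, 0.2228]
orientation: [-3.141, -0.0, 1.665]
force: [0.1, -0.5, 0.2]
grip_width: 0.0469
gripper_force: 0.0
time_s: 4.28
ee_pos: [0.5464, 0.008, 0.2227]
orientation: [3.138, 0.005, 0.878]
force: [-0.5, -8.4, -0.3]
grip_width: 0.0145
gripper_force: 30.0
[0.54636112 0.00804111 0.22265977] [3.13838691 0.00466726 0.87810484] [-0.51774346 -8.40803835 -0.31022333] [-1.58435183  0.15424826  0.06091077] [-0.08068861 -0.09842509  1.89298274 -0.00580655  1.34709611  0.61328369]
```

```bash
python3 -m creep '{"translation":[[0,0,0],[0,0,0],[0,0,0],[0,0,0],[0,0,0],[0,0,0],[0,0,0],[0,0,0],[0,0,0],[0,0,0]],"dr":[[0,0,0],[0,0,0.03],[0,0,0.07],[0,0,0.11],[0,0,0.15],[0,0,0.19],[0,0,0.23],[0,0,0.26],[0,0,0.265],[0,0,0.265]],"hand":[1,1,1,1,1,1,1,1,1,1]}';python3 - <<'E'
from workcell import r,eyes
import cv2
s=r.state();print(s["ee_pos"],s["orientation"],s["force"],s["torque"],s["qpos"])
c=eyes.camera("side")["color"][130:280,200:380];cv2.imwrite("pics/s2.png",cv2.resize(c,None,fx=4,fy=4)[...,::-1])
E
```

```text
time_s: 5.12
ee_pos: [0.5461, 0.0085, 0.2226]
orientation: [3.137, 0.001, 0.048]
force: [-1.2, -5.9, 1.3]
grip_width: 0.0153
gripper_force: 30.8
[0.54609127 0.0085066  0.22263166] [3.13708644e+00 1.29623481e-03 4.82280993e-02] [-1.17603833 -5.92658245  1.26928022] [-1.14586242  0.29283293  0.79850058] [-0.08039138 -0.09866581  1.89325068 -0.00475303  1.34771775  1.4432271 ]
```

View pics/s2.png

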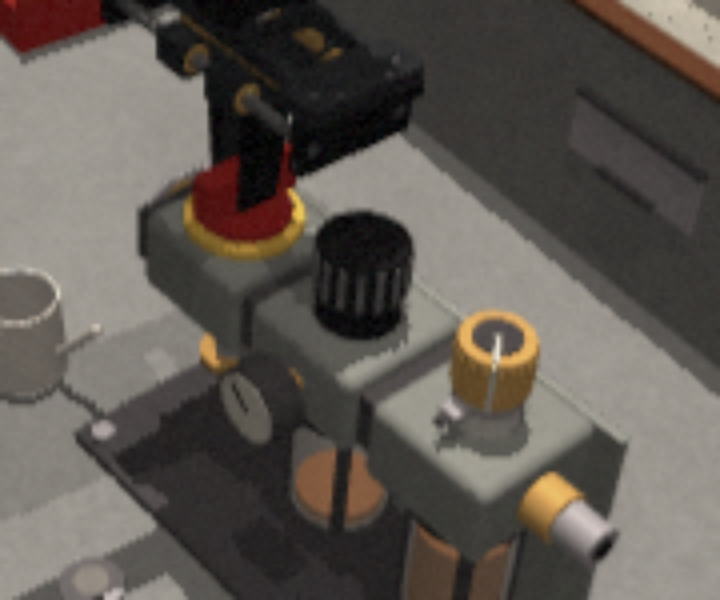

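The handle now lies across the line, and the torque of about 0.8 N m shows it is against its stop. I'll release it, rise, then move over the cap with the wrist wound back.

```bash
Z='';python3 -m creep '{"translation":[[0,0,0],[0,0,0],[0,0,0],[0,0,0],[0,0,0],[0,0,-0.15],[0,0,-0.35],[0,0,-0.55],[0,0,-0.55],[0,0,-0.55]],"dr":[[0,0,0],[0,0,0],[0,0,0],[0,0,0],[0,0,0],[0,0,0],[0,0,0],[0,0,0],[0,0,0],[0,0,0]],"hand":[-0.1,-0.1,-0.1,-0.1,-0.1,-0.1,-0.1,-0.1,-0.1,-0.1]}'; python3 -m creep '{"translation":[[0.01,0.2,0],[0.02,0.4,0],[0.03,0.6,0],[0.04,0.8,0],[0.04,0.89,0],[0.04,0.89,0],[0.04,0.89,0],[0.04,0.89,0],[0.04,0.89,0],[0.04,0.89,0]],"dr":[[0,0,-0.38],[0,0,-0.38],[0,0,-0.38],[0,0,-0.38],[0,0,-0.38],[0,0,-0.38],[0,0,-0.38],[0,0,-0.38],[0,0,-0.38],[0,0,-0.38]],"hand":[-0.3,-0.3,-0.3,-0.3,-0.3,-0.3,-0.3,-0.3,-0.3,-0.3]}'; python3 -m creep '{"translation":[[0,0,0],[0,0,0],[0,0,0],[0,0,0],[0,0,0],[0,0,0],[0,0,0],[0,0,0],[0,0,0],[0,0,0]],"dr":[[0,0,-0.38],[0,0,-0.38],[0,0,-0.38],[0,0,-0.38],[0,0,-0.38],[0,0,-0.38],[0,0,-0.38],[0,0,-0.38],[0,0,-0.38],[0,0,-0.38]],"hand":[-0.3,-0.3,-0.3,-0.3,-0.3,-0.3,-0.3,-0.3,-0.3,-0.3]}'; python3 -m creep '{"translation":[[0,0,0],[0,0,0],[0,0,0],[0,0,0],[0,0,0],[0,0,0],[0,0,0],[0,0,0],[0,0,0],[0,0,0]],"dr":[[0,0,-0.38],[0,0,-0.38],[0,0,-0.38],[0,0,-0.38],[0,0,-0.38],[0,0,-0.38],[0,0,-0.38],[0,0,-0.38],[0,0,-0.38],[0,0,-0.38]],"hand":[-0.3,-0.3,-0.3,-0.3,-0.3,-0.3,-0.3,-0.3,-0.3,-0.3]}'
python3 - <<'E'
from workcell import r,eyes
import cv2,pickle
c={n:eyes.camera(n) for n in("wrist","scene","side")};pickle.dump(c,open("w3.pkl","wb"))
cv2.imwrite("pics/w3.png",c["wrist"]["color"][...,::-1]);s=r.state();print(s["time_s"],s["qpos"],s["ee_pos"],s["orientation"],s["grip_width"])
E
```

```text
time_s: 6.0
ee_pos: [0.5478, 0.0103, 0.337]
orientation: [3.141, -0.007, 0.047]
force: [-0.4, 0.1, -0.6]
grip_width: 0.052
gripper_force: 0.0
time_s: 6.83
ee_pos: [0.5621, -0.1669, 0.3304]
orientation: [-3.138, -0.0, 1.246]
force: [0.3, -0.0, 0.4]
grip_width: 0.062
gripper_force: 0.0
time_s: 7.67
ee_pos: [0.5621, -0.1668, 0.3305]
orientation: [-3.141, -0.003, 2.44]
force: [0.4, 0.2, 0.1]
grip_width: 0.0614
gripper_force: 0.0
time_s: 8.5
ee_pos: [0.5621, -0.1668, 0.3305]
orientation: [3.139, -0.002, -2.65]
force: [0.2, 0.7, -0.4]
grip_width: 0.0621
gripper_force: 0.0
8.65 [-3.80044076e-01 -5.70024521e-02  1.67369880e+00  1.03401694e-04
  1.52767929e+00 -2.43558555e+00] [ 0.56220053 -0.16683007  0.33101351] [ 3.13940790e+00 -1.72699453e-03 -2.65685022e+00] 0.06199811606256997
```

View pics/w3.png

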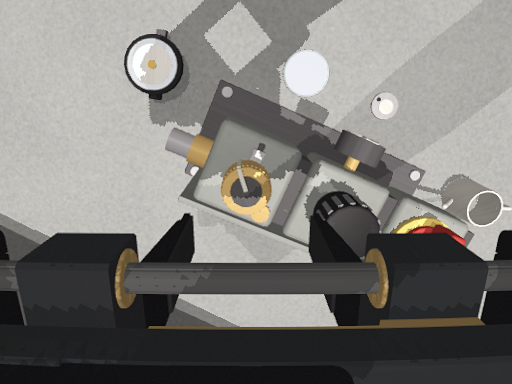

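The wrist view shows the cap near (246,188) with its white line at (241,178), well clear of the black knob.

```bash
python3 - <<'E'
import pickle,cv2,numpy as np
from h import *
d=pickle.load(open("w3.pkl","rb"));c=d["wrist"]
t=np.linspace(0,2*np.pi,200)
im=c["color"].copy();im=cv2.resize(im,None,fx=4,fy=4,interpolation=cv2.INTER_CUBIC)
for p,col in(((.5623,-.169),(0,255,0)),((.5623,-.1665),(255,0,255))):
    q=proj(c,np.c_[p[0]+.019*np.cos(t),p[1]+.019*np.sin(t),0*t+.2343])
    cv2.polylines(im,[np.int32(q*4+2)],True,col,1)
cv2.imwrite("pics/w3z.png",im[600:900,800:1200][...,::-1])
print(proj(c,[.5623,-.169,.2343]),proj(c,[.5623,-.169,.204]))
E
```

```text
[[247.9012272  193.67172186]] [[248.13740629 183.580823  ]]
```

View pics/w3z.png

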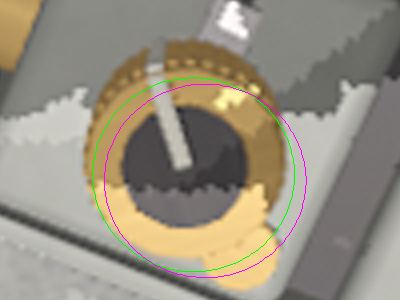

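The magnified dark disc sits about 2 px up and left of my prediction. I'll take the cap centre as (246,191).

```bash
python3 - <<'E'
import pickle,numpy as np
from h import *
from workcell import r
c=pickle.load(open("w3.pkl","rb"))["wrist"];s=r.state()
p=onplane(c,np.array([246,191.]),.2347);q=onplane(c,np.array([200+152/4,150+64/4]),.2347)
yaw=s["orientation"][2];X=np.array([np.cos(yaw),np.sin(yaw)]);Y=np.array([np.sin(yaw),-np.cos(yaw)])
print(p,np.degrees(np.arctan2(*(q-p)[::-1])))
for t in(p,(p*1+np.array([.5623,-.169]))/2):
  D=t-s["ee_pos"][:2];print(t,D@X/.2,D@Y/.2,s["ee_pos"],yaw)
E
```

```text
[ 0.56102878 -0.17129262] -134.84954021020997
[ 0.56102878 -0.17129262] 0.015581094643294945 -0.017012139494080127 [ 0.56220053 -0.16683007  0.33101351] -2.6568502226002564
[ 0.56166439 -0.17014631] 0.01009839008484093 -0.013421807378966411 [ 0.56220053 -0.16683007  0.33101351] -2.6568502226002564
```

```bash
python3 -m creep '{"translation":[[0.011,-0.0145,0],[0.011,-0.0145,0.1],[0.011,-0.0145,0.25],[0.011,-0.0145,0.4],[0.011,-0.0145,0.47],[0.011,-0.0145,0.52],[0.011,-0.0145,0.52],[0.011,-0.0145,0.52]],"dr":[[0,0,0],[0,0,0],[0,0,0],[0,0,0],[0,0,0],[0,0,0],[0,0,0],[0,0,0]],"hand":[-0.3,-0.3,-0.3,-0.3,-0.3,-0.3,-0.3,-0.3]}'; python3 -m creep '{"translation":[[0,0,0],[0,0,0],[0,0,0],[0,0,0],[0,0,0],[0,0,0]],"dr":[[0,0,0],[0,0,0],[0,0,0],[0,0,0],[0,0,0],[0,0,0]],"hand":[1,1,1,1,1,1]}';python3 - <<'E'
from workcell import r
s=r.state();print(s["ee_pos"],s["orientation"],s["force"],s["torque"],s["qpos"])
E
```

```text
time_s: 9.32
ee_pos: [0.5624, -0.1709, 0.2295]
orientation: [-3.141, 0.0, -2.655]
force: [-0.1, -0.6, 0.5]
grip_width: 0.062
gripper_force: 0.0
time_s: 9.82
ee_pos: [0.5625, -0.1709, 0.2299]
orientation: [-3.14, 0.001, -2.655]
force: [-0.9, 0.0, 2.5]
grip_width: 0.0374
gripper_force: 30.0
[ 0.56252023 -0.17085142  0.22987814] [-3.14046474e+00  1.07107044e-03 -2.65512335e+00] [-0.8854313   0.03555494  2.47131758] [ 0.08522756  0.08634368 -0.01031609] [-3.86214947e-01 -1.08086902e-02  1.79677903e+00  9.77991726e-05
  1.35406982e+00 -2.44350093e+00]
```

```bash
cat >st.py <<'E'
from workcell import r
import numpy as np
s=r.state();print(round(s["time_s"],2),"yaw %.3f z %.4f"%(s["orientation"][2],s["ee_pos"][2]),"F",np.round(s["force"],1),"T",np.round(s["torque"],3),"q6 %.3f"%s["qpos"][5],s["ee_pos"][:2],s["grip_width"])
E
python3 -m creep '{"translation":[[0,0,0],[0,0,0.001],[0,0,0.001],[0,0,0.001],[0,0,0.002],[0,0,0.002],[0,0,0.002],[0,0,0.0025],[0,0,0.0025],[0,0,0.0025]],"dr":[[0,0,0.03],[0,0,0.07],[0,0,0.11],[0,0,0.15],[0,0,0.19],[0,0,0.23],[0,0,0.27],[0,0,0.31],[0,0,0.34],[0,0,0.35]],"hand":[1,1,1,1,1,1,1,1,1,1]}' >/dev/null; python3 st.py
python3 -m creep '{"translation":[[0,0,0],[0,0,0.001],[0,0,0.001],[0,0,0.001],[0,0,0.002],[0,0,0.002],[0,0,0.002],[0,0,0.0025],[0,0,0.0025],[0,0,0.0025]],"dr":[[0,0,0.03],[0,0,0.07],[0,0,0.11],[0,0,0.15],[0,0,0.19],[0,0,0.23],[0,0,0.27],[0,0,0.29],[0,0,0.3],[0,0,0.3]],"hand":[1,1,1,1,1,1,1,1,1,1]}' >/dev/null; python3 st.py
```

```text
10.65 yaw 2.525 z 0.2294 F [ 0.6 -0.   2.2] T [-0.083  0.049  0.088] q6 -1.340 [ 0.56252199 -0.17092443] 0.037125802400087615
11.48 yaw 1.586 z 0.2289 F [-0.3 -0.1  3.8] T [-0.112  0.257 -0.08 ] q6 -0.401 [ 0.56246679 -0.17095491] 0.03752554019286437
```

```bash
for i in 1 2 3; do python3 -m creep '{"translation":[[0,0,0],[0,0,0.0005],[0,0,0.0008],[0,0,0.0008]],"dr":[[0,0,0.03],[0,0,0.06],[0,0,0.09],[0,0,0.1]],"hand":[1,1,1,1]}' >/dev/null; python3 st.py; done
```

```text
11.82 yaw 1.269 z 0.2287 F [-0.   0.7  4.7] T [-0.087  0.263  0.056] q6 -0.085 [ 0.56243121 -0.17095209] 0.03729435204339187
12.15 yaw 0.955 z 0.2286 F [ 0.  -0.1  4. ] T [-0.108  0.282  0.087] q6 0.229 [ 0.56245132 -0.17094216] 0.03782218881045604
12.48 yaw 0.641 z 0.2284 F [-1.  -0.8  4.7] T [-0.043  0.314  0.085] q6 0.543 [ 0.56242145 -0.17091985] 0.037916570947692775
```

Still the free-running drag only (about 0.085 N m). Continuing.

```bash
for i in 1 2 ; do python3 -m creep '{"translation":[[0,0,0],[0,0,0.0005],[0,0,0.0008],[0,0,0.0008]],"dr":[[0,0,0.03],[0,0,0.06],[0,0,0.09],[0,0,0.1]],"hand":[1,1,1,1]}' >/dev/null; python3 st.py; done
```

```text
12.82 yaw 0.327 z 0.2283 F [-0.9  0.9  4.5] T [-0.072  0.311  0.101] q6 0.858 [ 0.56241827 -0.17090294] 0.037750451692767216
13.15 yaw 0.013 z 0.2282 F [-1.  -0.2  3.7] T [-0.031  0.366  0.111] q6 1.172 [ 0.56243324 -0.17088942] 0.03760814267440691
```

```bash
for i in 1 2 3; do python3 -m creep '{"translation":[[0,0,0],[0,0,0.0003],[0,0,0.0005]],"dr":[[0,0,0.025],[0,0,0.05],[0,0,0.06]],"hand":[1,1,1]}' >/dev/null; python3 st.py; done
```

```text
13.4 yaw -0.175 z 0.2281 F [-0.4 -0.2  4.6] T [0.016 0.367 0.112] q6 1.360 [ 0.56242488 -0.17087629] 0.037700042531672466
13.65 yaw -0.362 z 0.2281 F [-2.1  0.5  6.6] T [0.033 0.494 0.63 ] q6 1.547 [ 0.56250924 -0.1709102 ] 0.03744429252909116
13.9 yaw -0.550 z 0.2282 F [-1.2 -0.5  5.5] T [-0.024  0.382  0.697] q6 1.735 [ 0.56267629 -0.17102713] 0.03769612162241955
```

The torque jump to about 0.7 N m shows the cap has bottomed. Before backing off I'll photograph it as a reference, then reverse exactly 90°.

```bash
cat >sn.py <<'E'
import sys,pickle
from workcell import eyes
pickle.dump({n:eyes.camera(n) for n in("wrist","scene","side")},open(sys.argv[1],"wb"))
E
python3 sn.py b.pkl
python3 -m creep '{"translation":[[0,0,0],[0,0,-0.001],[0,0,-0.001],[0,0,-0.001],[0,0,-0.002],[0,0,-0.002],[0,0,-0.003],[0,0,-0.003]],"dr":[[0,0,-0.03],[0,0,-0.06],[0,0,-0.09],[0,0,-0.125],[0,0,-0.16],[0,0,-0.195],[0,0,-0.23],[0,0,-0.25]],"hand":[1,1,1,1,1,1,1,1]}' >/dev/null; python3 st.py
python3 -m creep '{"translation":[[0,0,0],[0,0,-0.001],[0,0,-0.001],[0,0,-0.001],[0,0,-0.002],[0,0,-0.002],[0,0,-0.003],[0,0,-0.003],[0,0,-0.003],[0,0,-0.003]],"dr":[[0,0,-0.03],[0,0,-0.06],[0,0,-0.09],[0,0,-0.125],[0,0,-0.16],[0,0,-0.195],[0,0,-0.23],[0,0,-0.25],[0,0,-0.25],[0,0,-0.25]],"hand":[1,1,1,1,1,1,1,1,1,1]}' >/dev/null; python3 st.py
python3 sn.py e.pkl
python3 - <<'E'
import pickle,cv2,numpy as np
r=[]
for f in("b.pkl","e.pkl"):
    d=pickle.load(open(f,"rb"))
    a=d["scene"]["color"][140:190,150:210];b=d["side"]["color"][185:245,290:360];c=d["wrist"]["color"][140:300,160:340]
    r.append(np.hstack([cv2.resize(x,(266,300),interpolation=cv2.INTER_CUBIC) for x in(a,b,c)]))
cv2.imwrite("pics/be.png",np.vstack(r)[...,::-1])
E
```

```text
14.72 yaw 0.241 z 0.2286 F [0.4 0.3 4.5] T [ 0.049  0.206 -0.074] q6 0.944 [ 0.5627205  -0.17086421] 0.03753369733502064
15.55 yaw 1.020 z 0.2289 F [0.3 0.2 6.9] T [0.156 0.205 0.095] q6 0.165 [ 0.56259107 -0.17072897] 0.03749246446768207
```

View pics/be.png

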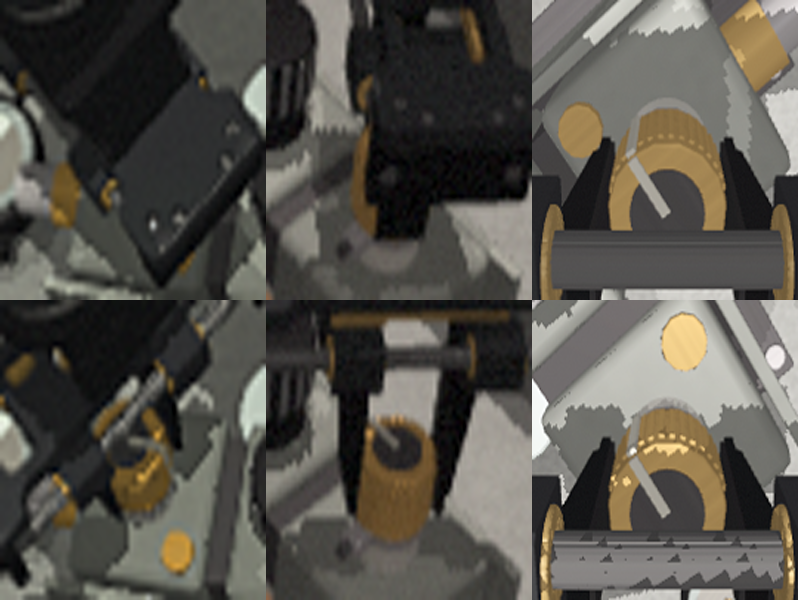

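The white line sits at the same place in the wrist picture before and after, from about (632,160) to (632,455−300) in the panels. So the cap turned with the fingers through the whole 90°. One last look to check the handle.

```bash
python3 - <<'E'
import pickle,cv2
d=pickle.load(open("e.pkl","rb"));cv2.imwrite("pics/f.png",cv2.resize(d["side"]["color"][140:380,180:400],None,fx=2.4,fy=2.4)[...,::-1])
E
```

```text
(no output)
```

View pics/f.png

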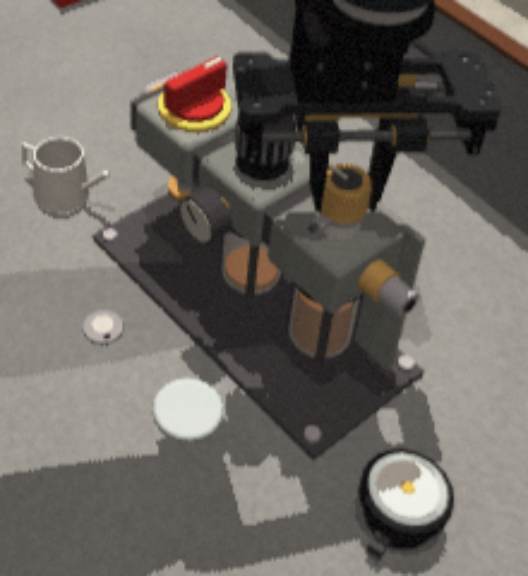

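The handle, near (197,85), lies across the line and is shut. The cap is gripped and the loose items look undisturbed, so I'm handing in.

```bash
python3 -c "
from workcell import workorder
print(workorder.job_done())"
```

```text
the job is handed in; nothing more can be done
None
```

I shut the air, screwed the cap down until it bottomed, and backed it off a quarter turn; the fingers are still gripping it there, the loose items on the shelf were left alone, and the job is handed in (verdict not shown).

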